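# Hang a fresh foil reel on its spindle

### The arm

A 6-joint arm with a two-finger parallel gripper is mounted at the origin on the work surface. World frame = base frame: x ahead of the robot, y to its left, z up, the work surface at z = 0. Lengths are in mm, angles in degrees, forces in N, time in s.
With the tool pointing down it reaches from about 425 to 950 mm from the base axis. Payload 3.5 kg.
Tool frame: the origin (TCP) lies on the centre line of the jaws, within the pads' length; the fingertips stand 11 mm ahead of it and the grasp point (between the pads) lies 8 mm behind it (r.finger_overhang is the distance from the TCP to the fingertips, in mm); z points along the fingers, y is the direction in which the jaws open and shut (so a half turn about z gives the same grasp; the last joint's range is limited). The gripper opens to 85 mm and grips with 20 to 120 N. Pads are 22 mm wide; open, the fingers measure 114 mm over their backs; the gripper's body (76 mm by 85 mm) begins 54 mm behind the grasp point. The pads swing forward as they close: fully open they stand 13 mm farther back than shut.
Start: joints at [58.384, 16.404, 90.338, -0, 73.258, -8.594], TCP at [263.939, 621.243, 242.325] pointing down, gripper open.
Joint ranges: [-158.93, 158.93], [-51.34, 127.21], [12.03, 142.37], [-87.48, 267.48], [13.55, 161.25], [-162.69, 162.69]. Speed limits (degrees/s): [159.86, 159.86, 180, 180, 180, 180].

### API

Orientations are given as [roll, pitch, yaw] about the fixed x, y, z axes, in that order (R = Rz(yaw) Ry(pitch) Rx(roll)).
In Python, from workcell import monitor, capture, order, r gives the robot as it stands. The module is installed in compiled form; this text tells all that it offers.
- The arm moves only by the tool send_rows, never from a script. Its argument "series" is a list of rows, each a list of 2 entries, a list of its own where there are three numbers: the shift along the tool's x, y, z in mm, then the turn about the tool's z in rad. In form: [[[dx, dy, dz], spin], ...]. A call has 1 to 8 rows; each row is the pose to reach, as a shift and turn from the pose commanded when the call began, along the tool's axes at that moment; what a row does not reach only later rows make up. A row lasts 1/10 s, in which the tool goes at most 50 mm and 8.59 degrees, less where a joint would pass 70% of its speed; a pose out of reach is approached as far as the arm can. A call with a gripper value outside its range is refused whole. "gripper" is the closure, from -1 (fully open) to 1 (shut), set as the call begins (left out, the last holds). The fingers move at their own pace and stop on an object; the grip force is fixed at half the most. Time passes only in rows, so rows that repeat a pose let the fingers close. It gives the time, the measured TCP pose, the force and the opening at its end, in the units of the state.
- monitor.sense(): the state, without advancing time (a new reading comes with each control period).
- capture(name): name is "scene" or "side" or "wrist"; returns a dict with "color" (480x640x3 uint8, blue, green, red), "camera_matrix" (3x3 intrinsics, pixels), "R" (3x3) and "t" (3): a world point X has camera coordinates R X + t. Camera axes: x right, y down, z forward; pixel columns grow to the right and rows downward; lengths in mm; the calibration is good to about 2 mm. A picture is of the moment at which its call begins. There is no depth.
- order.close_job(): hands the job in, once; it reports no verdict.
The state is a dict: "time_s": time; "joint_positions": joint angles; "qd": joint speeds; "tau": joint torques, N m; "tool_pos": TCP position; "tool_rot": TCP orientation; "wrist_force": force on the tool from outside, world axes, zero at the start; "wrist_torque": the same for the moment, N m; "opening": finger opening in mm.
Only numpy, scipy, OpenCV 4.12 (cv2) and the standard library are available. Lean on these libraries where they do the work, as an engineer would, in place of code of your own. Each camera call takes 0.05 s, during which the arm holds its last target.

### The job

One bay of the twin reel stand has a fresh gold-foil reel waiting in it with no spindle, the other bay is already running. Take the spare red-handled spindle out of the wooden block and thread it down through the top bearing, the reel and on into the bottom bearing of the waiting bay. Finish still gripping it by its handle, upright and spanning both bearings with its collar held about a finger's width (15 mm) above the crossbar so that I can slip the brake washer under it; leave the running reel and everything else where it is.

Things in the scene. Friction and masses are not known exactly. Their poses are not given: they have to be found in the camera images.
- spindle: spare spindle, 158 mm long, 0.17 kg, standing in one of the block's holes. Origin at the lower tip on its axis, z towards the handle. Steel shaft 12 mm thick up to z = 110 mm, its lowest 12 mm tapering to a 5 mm nose; steel collar 28 mm wide, z = 110 to 114 mm; red square handle 16 x 16 mm, faces square to its x and y, z = 114 to 158 mm
- spindle_collar (a point): point on the spindle's axis at the underside of the collar, 110 mm above the tip; 15 mm above the top bearing's mouth is where it is wanted
- spindle_handle (a point): point on the spindle's axis amid the handle, 138 mm above the tip: where to grip it
- fresh_reel: full reel of gold foil strip between cardboard flanges, 90 mm in diameter, 50 mm high, bore 22 mm, 0.3 kg, loose, lying flat on the bottom bearing of the waiting bay and centred on the bearings; 8 mm of free height between it and the crossbar. Origin at the centre of its underside, z up. Its bay differs from run to run
- running_reel: half-used reel with its own spindle through it in the other bay: flanges 90 mm in diameter, the red handle standing up to 53 mm above the crossbar. Origin at the centre of the reel's underside, z up. Leave it alone
- stand: twin reel stand, green-blue, fixed to the table: base 120 x 270 x 10 mm, a post in the middle, a 40 mm wide, 16 mm thick and 196 mm long crossbar along its y whose top is 124 mm above the table. Origin at the centre of its underside; the bays are at y = +70 mm (a) and -70 mm (b). Its place and yaw differ from run to run
- top_bearing_a (a point): point on the bearing's axis, at its upper mouth, 124 mm above the table; the bore is 15 mm wide, upright, through the crossbar, 16 mm deep. Bay a is the bay on the stand's +y side. Either bay may hold the fresh reel
- top_bearing_b (a point): point on the bearing's axis, at its upper mouth, 124 mm above the table; the bore is 15 mm wide, upright, through the crossbar, 16 mm deep. Bay b is the bay on the stand's -y side. Either bay may hold the fresh reel
- bottom_bearing_a (a point): point on the bearing's axis, at its upper mouth, 50 mm above the table; the bore is 15 mm wide, upright, 39 mm deep with a closed floor. Bay a is the bay on the stand's +y side. Either bay may hold the fresh reel
- bottom_bearing_b (a point): point on the bearing's axis, at its upper mouth, 50 mm above the table; the bore is 15 mm wide, upright, 39 mm deep with a closed floor. Bay b is the bay on the stand's -y side. Either bay may hold the fresh reel
- block: drilled hardwood block 200 x 64 x 60 mm, fixed to the table, with three upright 13 mm holes at x = -66, 0 and +66 mm along its length, 50 mm deep; the spindle and the two rolling rods stand in them in any order and may lean by up to 2 degrees (the spindle then sits askew in the grip). Origin at the centre of its underside
- rod_1: wooden tube-rolling rod, 12 mm in diameter, 125 mm long, standing in the block; leave it. Origin at its lower end
- rod_2: wooden tube-rolling rod, 12 mm in diameter, 110 mm long, standing in the block; leave it. Origin at its lower end
- washer: slotted brass brake washer, 33 mm wide, 4 mm thick, lying on the table; leave it for the other worker. Origin at its centre, underside
- bundle: bundle of seven gold tubes with red tips, 175 x 66 x 31 mm, lying along its x; leave it. Origin under its middle
- stapler: blue stapler, 130 x 36 x 60 mm; leave it. Origin under its middle
- cards: stack of backing cards, 95 x 75 x 36 mm; leave it. Origin under its middle
- pump_bottle: white pump bottle, 62 mm in diameter, 177 mm tall; leave it. Origin under its middle
- bowl: small red plastic bowl, 110 mm in diameter, 45 mm high; leave it. Origin under its middle
Not all that is in view belongs to the job. What is shaped like the fresh_reel but green is not meant.

How it is judged (in metres and radians):
On the way, in this order (a step that is already met when the one before it is completed fails the run):
1. the spindle's nose is through the top bearing of the fresh reel's bay, still above the bottom bearing (((horizontal distance between spindle and bottom_bearing_a below 0.0035 m and horizontal distance between fresh_reel and bottom_bearing_a below 0.012 m and z of spindle in the frame of top_bearing_a between -0.07 and -0.005 m) or (horizontal distance between spindle and bottom_bearing_b below 0.0035 m and horizontal distance between fresh_reel and bottom_bearing_b below 0.012 m and z of spindle in the frame of top_bearing_b between -0.07 and -0.005 m))), for 0.1 s.
2. the nose has gone on through the reel into the bottom bearing (((horizontal distance between spindle and bottom_bearing_a below 0.0035 m and horizontal distance between fresh_reel and bottom_bearing_a below 0.012 m and z of spindle in the frame of bottom_bearing_a between -0.034 and -0.006 m) or (horizontal distance between spindle and bottom_bearing_b below 0.0035 m and horizontal distance between fresh_reel and bottom_bearing_b below 0.012 m and z of spindle in the frame of bottom_bearing_b between -0.034 and -0.006 m))), for 0.2 s.
At the end, for the whole second after the job is handed in: Gripped and still, upright within 4 degrees, in the fresh reel's bay: tip within 3.5 mm of the bottom bearing's axis and 8 to 32 mm deep, collar 6 to 27 mm above the top bearing, so only the gripper carries it. The fresh reel lies flat round it; the running reel is undisturbed (((horizontal distance between spindle and bottom_bearing_a below 0.0035 m and horizontal distance between fresh_reel and bottom_bearing_a below 0.012 m and z of spindle in the frame of bottom_bearing_a between -0.032 and -0.008 m and z of spindle_collar in the frame of top_bearing_a between 0.006 and 0.027 m and horizontal distance between spindle_collar and top_bearing_a below 0.006 m) or (horizontal distance between spindle and bottom_bearing_b below 0.0035 m and horizontal distance between fresh_reel and bottom_bearing_b below 0.012 m and z of spindle in the frame of bottom_bearing_b between -0.032 and -0.008 m and z of spindle_collar in the frame of top_bearing_b between 0.006 and 0.027 m and horizontal distance between spindle_collar and top_bearing_b below 0.006 m)) and angle between spindle's own z axis and vertical below 0.07 rad and contact force between the fingers and spindle above 1.5 N and linear speed of spindle below 0.02 m/s and angle between fresh_reel's own z axis and vertical below 0.08 rad and height (world z) of fresh_reel between 0.046 and 0.056 m and distance of running_reel from where it was at the start of the episode below 0.015 m); the arm keeps its last pose, push and grip.
It fails at once if the running reel is disturbed (15 mm) (distance of running_reel from where it was at the start of the episode above 0.015 m).
It fails at once if the fresh reel is knocked out of its bay (15 mm) (distance of fresh_reel from where it was at the start of the episode above 0.015 m).
It fails at once if a bystander is moved by more than 30 mm (distance of any of rod_1, rod_2, washer, bundle, stapler, cards, pump_bottle, bowl from where it was at the start of the episode above 0.03 m).
It also fails if it takes over 56 s, if anything falls off the work surface, if the arm or the gripper's body presses on something with over 40 N, if the wrist force passes 120 N, or if a joint passes its speed limit or range.

## Working session

There is one attempt and no reset: what is moved stays moved. The work goes in short steps, Python scripts to look and compute and a tool call to move; the robot and the scene stay as the last step left them, time stands still between calls to the robot, and variables do not carry over. Pictures are saved under pics/ and viewed, and the job is handed in when it is done.

Besides the shell and the picture viewer there is one more tool, called after "Emit:" as name(argument=value, ...) on one line, values as JSON. send_rows: Moves the arm, as the interface text tells. Its arguments: {"type":"object","properties":{"series":{"type":"array","items":{"type":"array"}},"gripper":{"type":"number"}},"required":["series"]}

```bash
mkdir -p pics; python3 - <<'E'
from workcell import monitor,capture,order,r
import cv2,pickle
s=monitor.sense(); print(s)
for n in ["scene","side","wrist"]:
    c=capture(n); cv2.imwrite(f"pics/{n}0.png",c["color"]); pickle.dump(c,open(f"{n}0.pkl","wb"))
    print(n,c["camera_matrix"].tolist(),(-c["R"].T@c["t"]).tolist(),c["R"].tolist())
E
```

```text
{'time_s': 0.0, 'joint_positions': array([ 5.83854429e+01,  1.64545486e+01,  9.04231017e+01,  4.24926582e-04,
        7.32578176e+01, -8.59463916e+00]), 'qd': array([ 0.04853411,  0.02448921,  0.01193501, -0.00627337,  0.00898591,
       -0.01847793]), 'tau': array([-1.43888552e-03, -4.05975473e+01, -2.92627877e+01, -1.83767484e-04,
        5.76975028e-03,  5.02339034e-06]), 'tool_pos': array([263.5994354 , 620.71711496, 240.93147126]), 'tool_rot': array([-1.79866114e+02, -2.06467434e-02,  1.56979935e+02]), 'wrist_force': array([ 1.03189656, -0.80046046,  0.35490349]), 'wrist_torque': array([-0.01344   , -0.02472731, -0.01955549]), 'opening': 85.36923954975684}
scene [[574.4233985096165, 0.0, 318.29826074280874], [0.0, 574.4233985096165, 242.39630030619543], [0.0, 0.0, 1.0]] [1428.380400044804, 492.5294747122647, 1095.15165420524] [[-0.5292574386295412, 0.8482835770487404, 0.01736480822501248], [0.5753792505854102, 0.3738790012870831, -0.7274291789530755], [-0.6235585631286527, -0.3750059536940278, -0.6859630114247875]]
side [[539.6299092680576, 0.0, 312.920876991105], [0.0, 539.6299092680576, 248.2916180526683], [0.0, 0.0, 1.0]] [113.04824684886444, -874.9200045297002, 1052.3168357775023] [[0.8823523406167829, -0.47056000264859327, 0.005256511717934975], [-0.3251770220481425, -0.6177413413434824, -0.7159996784406105], [0.3401679751828304, 0.630054695326137, -0.6980808187864083]]
wrist [[424.8862856477521, 0.0, 318.3807133044514], [0.0, 424.8862856477521, 242.56533606946817], [0.0, 0.0, 1.0]] [194.2393937905955, 651.0088094872883, 373.10184002929884] [[0.3908654614221876, 0.9204425485414053, -0.0031154296371540455], [0.878824776459895, -0.37218190282684516, 0.29857602631223645], [0.27366257206172134, -0.11944097304858389, -0.9543807681474787]]
```

View pics/scene0.png

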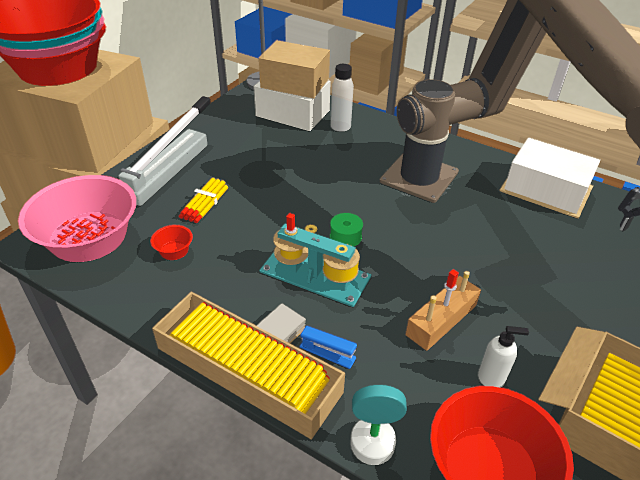

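View pics/side0.png

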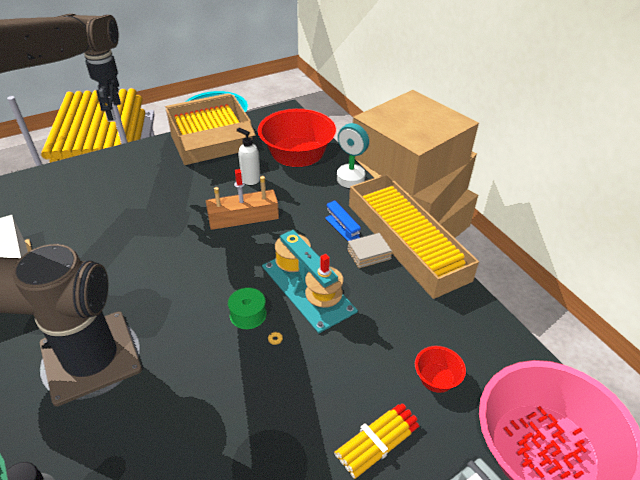

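View pics/wrist0.png

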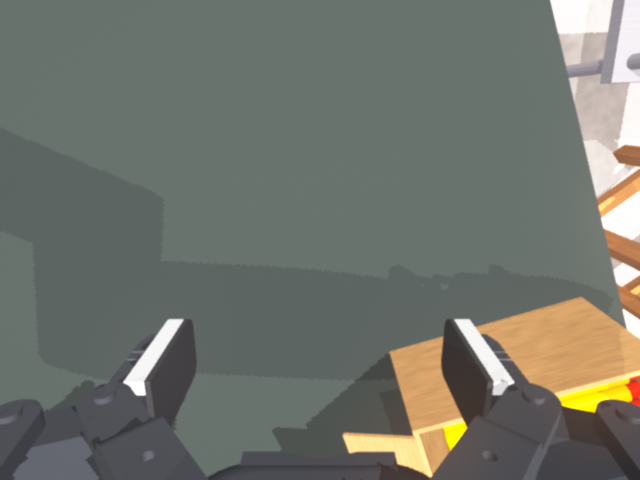

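Scene view: two red handles could be taken for the spindle. One is at (291,223), standing in the stand through the running reel. The other is at (452,280), in the wooden block. By the description I want the one in the block. Fresh reel candidates are gold at (341,268) with an open bearing at (343,249), gold at (291,250) with the running spindle, and green at (346,228), which is not meant. Next I check both choices in close crops.

```bash
python3 - <<'E'
import cv2,pickle,numpy as np
s=pickle.load(open("scene0.pkl","rb"))["color"];d=pickle.load(open("side0.pkl","rb"))["color"]
def cr(im,x,y,w,h): return cv2.resize(im[y:y+h,x:x+w],(400,300),interpolation=cv2.INTER_CUBIC)
o=np.vstack([np.hstack([cr(s,395,258,100,75),cr(s,260,210,120,90)]),np.hstack([cr(d,195,160,100,75),cr(d,255,225,120,90)])])
cv2.imwrite("pics/crop1.png",o)
E
```

```text
(no output)
```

View pics/crop1.png

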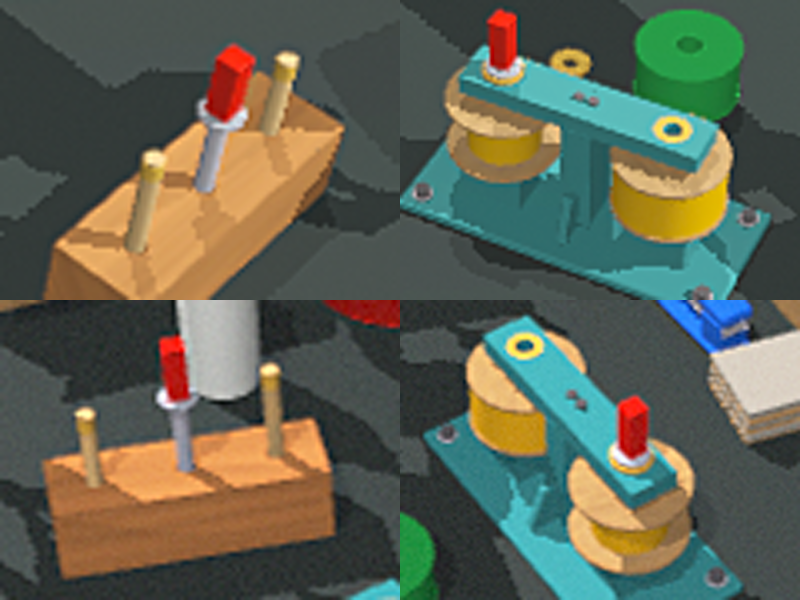

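The crops confirm both choices. The red-handled, collared spindle is in the block's middle hole with a rod on either side. The full reel sits under the open yellow-ringed bearing. Now I triangulate.

```bash
cat > h.py <<'E'
import cv2,pickle,numpy as np
def ray(c,u,v):
    d=c["R"].T@np.linalg.solve(c["camera_matrix"],np.array([u,v,1.]));o=-c["R"].T@c["t"];return o,d/np.linalg.norm(d)
def onz(c,u,v,z):
    o,d=ray(c,u,v);return o+d*(z-o[2])/d[2]
def tri(c1,p1,c2,p2):
    A=np.zeros((3,3));b=np.zeros(3);R=[]
    for c,p in((c1,p1),(c2,p2)):
        o,d=ray(c,*p);P=np.eye(3)-np.outer(d,d);A+=P;b+=P@o
    X=np.linalg.solve(A,b)
    e=[np.linalg.norm(np.cross(X-ray(c,*p)[0],ray(c,*p)[1])) for c,p in((c1,p1),(c2,p2))]
    return X,e
def proj(c,X):
    q=c["camera_matrix"]@(c["R"]@np.asarray(X,float)+c["t"]);return q[:2]/q[2]
def blobs(c,lo,hi,roi,mina=4):
    x,y,w,h=roi;m=cv2.inRange(cv2.cvtColor(c["color"],cv2.COLOR_BGR2HSV),lo,hi)
    k=np.zeros_like(m);k[y:y+h,x:x+w]=m[y:y+h,x:x+w]
    n,l,s,ce=cv2.connectedComponentsWithStats(k)
    return [(s[i,:].tolist(),ce[i].round(2).tolist(),l==i) for i in range(1,n) if s[i,4]>=mina]
E
python3 - <<'E'
from h import *
S=pickle.load(open("scene0.pkl","rb"));D=pickle.load(open("side0.pkl","rb"))
R=((0,150,90),(8,255,255));Y=((20,120,120),(35,255,255))
for n,c,rois in(("S",S,[(435,260,30,35),(330,238,26,20),(280,210,20,30)]),("D",D,[(230,165,16,25),(280,228,25,20),(315,250,20,25)])):
    for i,roi in enumerate(rois):
        for s,ce,_ in blobs(c,*(Y if i==1 else R),roi): print(n,i,s,ce)
E
```

```text
S 0 [446, 269, 13, 19, 154] [451.99, 278.21]
S 1 [336, 245, 11, 8, 41] [341.39, 248.44]
S 2 [286, 213, 9, 18, 131] [290.34, 221.27]
D 0 [235, 169, 7, 16, 85] [237.98, 176.07]
D 1 [287, 235, 11, 7, 38] [292.0, 238.29]
D 2 [320, 254, 10, 18, 128] [324.4, 262.22]
```

```bash
python3 - <<'E'
from h import *
S=pickle.load(open("scene0.pkl","rb"));D=pickle.load(open("side0.pkl","rb"))
print(tri(S,(452,278.2),D,(238,176.1)))
print("ring",tri(S,(341.4,248.5),D,(292.2,238.4)),onz(S,341.4,248.5,124),onz(D,292.2,238.4,124))
print("run",tri(S,(290.3,221.3),D,(324.4,262.2)))
# rods tops: crop scale .25
for a,b in(((395+153/4,258+155/4),(195+270/4,160+70/4)),((395+287/4,258+58/4),(195+86/4,160+113/4))):
  print("rod",tri(S,a,D,b))
  print([tri(S,a,D,(195+x/4,160+y/4)) for x,y in((86,113),(270,70))][0])
E
```

```text
(array([504.07621609, 291.5080399 , 148.84649139]), [np.float64(0.6187607512697046), np.float64(0.6187607512695017)])
ring (array([535.1095494 ,  19.75121468, 124.32509077]), [np.float64(1.5695457034797764), np.float64(1.5695457034799063)]) [533.27372635  20.37825476 124.        ] [536.11094964  18.56075927 124.        ]
run (array([ 550.23499468, -119.15934646,  157.33632862]), [np.float64(1.2418629475700007), np.float64(1.2418629475701244)])
rod (array([567.92535002, 274.06299433, 134.55009045]), [np.float64(2.4781283706301913), np.float64(2.4781283706302)])
(array([475.64456235, 286.50650318,  91.03465266]), [np.float64(45.91890321992475), np.float64(45.91890321992474)])
rod (array([441.3095351 , 306.78719728, 119.73244501]), [np.float64(2.3467873279121143), np.float64(2.3467873279119074)])
(array([441.3095351 , 306.78719728, 119.73244501]), [np.float64(2.3467873279121143), np.float64(2.3467873279119074)])
```

Results: handle at (504,291.5,149), where 148 is expected. Bearing a or b mouth at (535,20,124). Bearing spacing is 140 mm and the outer rods are 132 mm apart, both as given. Now I move over the handle.

Emit:
send_rows(series=[[[-35,-21,0],0],[[-75,-45,0],0],[[-120,-72,0],0],[[-160,-96,0],0],[[-200,-120,0],0],[[-240,-144,0],0],[[-280,-168,0],0],[[-320,-192,0],0]], gripper=-1)

```text
time_s: 0.95
tool_pos: [484.0, 317.6, 242.1]
tool_rot: [-180.0, -0.0, 157.0]
wrist_force: [0.5, 0.1, 0.3]
opening: 85.6
```

Emit:
send_rows(series=[[[-20,-12,0],0],[[-30,-18,0],0],[[-30,-18,0],0],[[-30,-18,0],0]])

```text
time_s: 1.35
tool_pos: [503.3, 291.8, 242.1]
tool_rot: [180.0, -0.1, 157.0]
wrist_force: [0.7, -0.1, -1.0]
opening: 85.5
```

```bash
python3 - <<'E'
from workcell import monitor,capture,order,r
from h import *
s=monitor.sense(); print(s["time_s"],s["tool_pos"],s["tool_rot"],s["wrist_force"])
for n in["wrist","scene","side"]:
    c=capture(n); cv2.imwrite(f"pics/{n}1.png",c["color"]); pickle.dump(c,open(f"{n}1.pkl","wb"))
c=pickle.load(open("wrist1.pkl","rb"));print(proj(c,(504,291.5,168)),proj(c,s["tool_pos"]))
E
```

```text
1.35 [503.32978857 291.8004426  242.08281928] [ 1.79999528e+02 -5.23257003e-02  1.57005889e+02] [ 0.67345122 -0.10014627 -1.02604978]
[317.90896611 264.71457824] [317.52285208 336.40051959]
```

View pics/wrist1.png

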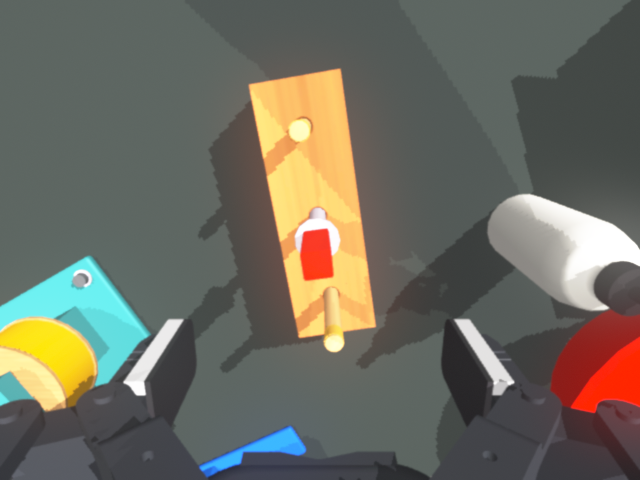

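The wrist view shows the red handle at (317,255) in the middle hole. Rods are at (300,130) and (334,340), and the jaws are clear on both sides. I crop it for the handle's yaw.

```bash
python3 - <<'E'
from h import *
c=pickle.load(open("wrist1.pkl","rb"))
cv2.imwrite("pics/c2.png",cv2.resize(c["color"][205:295,260:380],(800,600),interpolation=cv2.INTER_CUBIC))
h=cv2.cvtColor(c["color"],cv2.COLOR_BGR2HSV)
for y in range(222,286,3): print(y,[tuple(int(a) for a in h[y,x]) for x in (304,308,312,317,322,327,331)])
for b in blobs(c,(0,150,60),(8,255,255),(280,200,80,100)): print(b[:2])
E
```

```text
222 [(6, 49, 237), (0, 0, 255), (0, 0, 255), (0, 0, 255), (150, 1, 255), (150, 1, 254), (15, 73, 252)]
225 [(150, 1, 255), (0, 0, 255), (0, 0, 255), (0, 0, 255), (0, 0, 255), (150, 1, 255), (150, 1, 254)]
228 [(0, 0, 255), (0, 0, 255), (150, 1, 255), (160, 3, 255), (176, 41, 254), (175, 45, 254), (0, 0, 255)]
231 [(178, 65, 252), (1, 164, 250), (2, 198, 250), (3, 212, 251), (3, 213, 251), (2, 187, 253), (165, 2, 254)]
234 [(2, 211, 247), (2, 215, 250), (3, 215, 250), (3, 215, 251), (3, 214, 251), (2, 202, 253), (165, 2, 254)]
237 [(2, 214, 249), (2, 216, 250), (3, 215, 251), (3, 215, 251), (3, 215, 251), (3, 213, 251), (160, 3, 254)]
240 [(2, 215, 249), (3, 216, 250), (3, 215, 251), (3, 215, 251), (3, 214, 248), (2, 213, 251), (165, 4, 253)]
243 [(3, 216, 250), (3, 217, 251), (3, 216, 251), (3, 216, 251), (3, 215, 249), (3, 215, 251), (167, 7, 253)]
246 [(3, 218, 251), (3, 218, 251), (3, 216, 251), (3, 216, 251), (3, 214, 248), (2, 213, 250), (174, 19, 252)]
249 [(3, 217, 251), (3, 218, 251), (3, 217, 251), (3, 218, 252), (3, 216, 251), (3, 217, 254), (177, 50, 251)]
252 [(4, 225, 25
[... 668 characters left out ...]
 231, 255), (5, 231, 255), (5, 230, 255), (4, 227, 255), (4, 227, 255), (5, 228, 255)]
273 [(4, 224, 255), (5, 235, 255), (5, 234, 255), (5, 237, 255), (5, 231, 255), (5, 231, 255), (5, 230, 255)]
276 [(5, 215, 255), (5, 237, 255), (4, 235, 255), (5, 235, 255), (5, 239, 255), (4, 227, 255), (6, 210, 255)]
279 [(10, 182, 254), (5, 218, 255), (7, 202, 255), (12, 171, 255), (20, 142, 255), (23, 136, 255), (22, 134, 255)]
282 [(21, 139, 255), (21, 138, 255), (20, 142, 255), (23, 131, 255), (24, 126, 255), (24, 130, 255), (22, 134, 255)]
285 [(21, 137, 255), (21, 139, 255), (21, 139, 255), (23, 129, 255), (24, 129, 255), (24, 129, 255), (21, 137, 255)]
([300, 229, 33, 51, 1389], [316.06, 254.89])
```

View pics/c2.png

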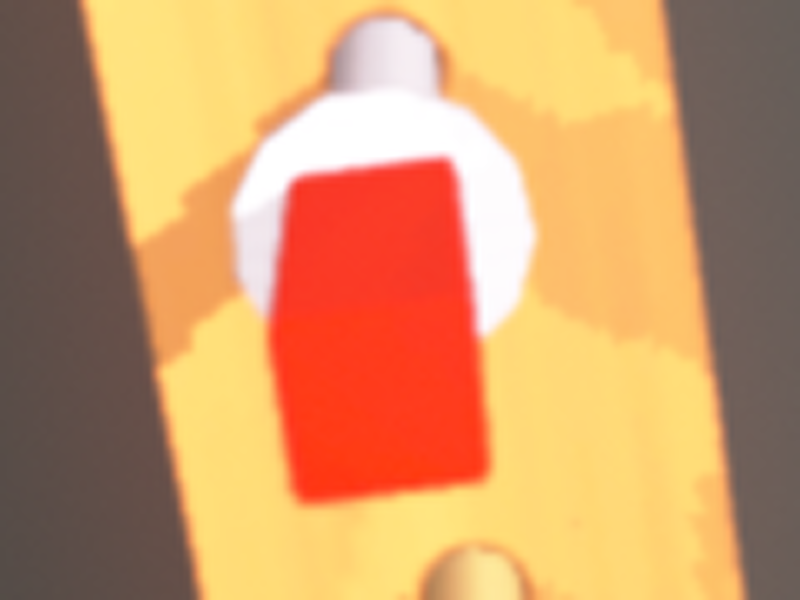

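```bash
python3 - <<'E'
from h import *
c=pickle.load(open("wrist1.pkl","rb"))
P=[onz(c,260+x*.15,205+y*.15,168) for x,y in((296,503),(490,478),(474,308),(269,326))]
for i in range(4):
    d=P[(i+1)%4]-P[i];print(P[i].round(1),np.linalg.norm(d).round(1),np.degrees(np.arctan2(d[1],d[0])).round(1))
print("centre",np.mean(P,0))
# bottom of handle edge z=124, collar
for x,y in((293,178),(452,158)): print(onz(c,260+x*.15,205+y*.15,124))
# block corners z=60
q=[onz(c,u,v,60) for u,v in((250,85),(341,69),(375,326),(300,337))]
for i in range(4):
    d=q[(i+1)%4]-q[i];print(q[i].round(1),np.linalg.norm(d).round(1),np.degrees(np.arctan2(d[1],d[0])).round(1))
print(np.mean(q,0))
E
```

```text
[509.3 281.6 168. ] 15.3 74.9
[513.3 296.4 168. ] 14.1 162.6
[499.9 300.6 168. ] 15.8 -107.7
[495.1 285.5 168. ] 14.8 -15.5
centre [504.37916595 291.01639621 168.        ]
[495.82869235 285.59175722 124.        ]
[499.76575078 299.76173604 124.        ]
[400.  284.2  60. ] 63.9 76.3
[415.1 346.2  60. ] 199.5 -14.0
[608.7 298.   60. ] 62.9 -103.6
[593.9 236.9  60. ] 199.6 166.3
[504.43272477 291.32597016  60.        ]
```

```bash
python3 - <<'E'
from h import *
S=pickle.load(open("scene0.pkl","rb"));D=pickle.load(open("side0.pkl","rb"))
print(onz(S,493,383,0),onz(D,249,182,0),tri(S,(507,329),D,(247,131)))
E
```

```text
[607.48446499 460.01140178   0.        ] [587.90362576 437.45998773   0.        ] (array([601.53929172, 446.81402091, 177.66861907]), [np.float64(1.2864116973541015), np.float64(1.2864116973540227)])
```

Emit:
send_rows(series=[[[-1,0,0],-0.06],[[-1,0,0],-0.126],[[-1,0,0],-0.126],[[-1,0,0],-0.126]], gripper=0)

```text
time_s: 1.9
tool_pos: [504.4, 291.4, 242.3]
tool_rot: [180.0, -0.0, 164.2]
wrist_force: [-0.0, 0.4, 0.0]
opening: 42.9
```

```bash
python3 - <<'E'
from workcell import monitor
s=monitor.sense();print(s["tool_pos"],s["tool_rot"],s["opening"])
E
```

```text
[504.38319527 291.39659021 242.33050675] [ 1.79997264e+02 -4.72858050e-03  1.64191842e+02] 42.89441969428879
```

Emit:
send_rows(series=[[[0,0,20],0],[[0,0,40],0],[[0,0,60],0],[[0,0,75],0],[[0,0,88],0],[[0,0,96],0],[[0,0,99],0],[[0,0,99],0]])

```text
time_s: 2.7
tool_pos: [504.9, 290.8, 143.3]
tool_rot: [-180.0, -0.0, 164.2]
wrist_force: [-0.4, 0.6, 0.4]
opening: 42.4
```

Emit:
send_rows(series=[[[0,0,0],0],[[0,0,0],0],[[0,0,0],0],[[0,0,0],0],[[0,0,0],0],[[0,0,0],0],[[0,0,0],0],[[0,0,0],0]], gripper=1)

```text
time_s: 3.5
tool_pos: [505.5, 290.9, 144.3]
tool_rot: [179.9, 0.1, 164.2]
wrist_force: [-0.9, -0.1, 6.2]
opening: 15.2
```

```bash
python3 - <<'E'
from workcell import monitor,capture,order,r
from h import *
s=monitor.sense(); print(s["time_s"],s["tool_pos"],s["tool_rot"],s["wrist_force"],s["wrist_torque"],s["opening"])
for n in["wrist","scene","side"]:
    c=capture(n); cv2.imwrite(f"pics/{n}2.png",c["color"]); pickle.dump(c,open(f"{n}2.pkl","wb"))
    if n!="wrist":
        u,v=proj(c,(504,291,120)).astype(int);cv2.imwrite(f"pics/{n}2c.png",cv2.resize(c["color"][v-45:v+45,u-60:u+60],(800,600),interpolation=cv2.INTER_CUBIC))
E
```

```text
3.5 [505.48447907 290.85867311 144.28801491] [1.79949080e+02 8.33836320e-02 1.64198701e+02] [-0.85587999 -0.12459775  6.23006167] [-0.14024849  0.03801529  0.01736975] 15.233284525809019
```

View pics/scene2c.png

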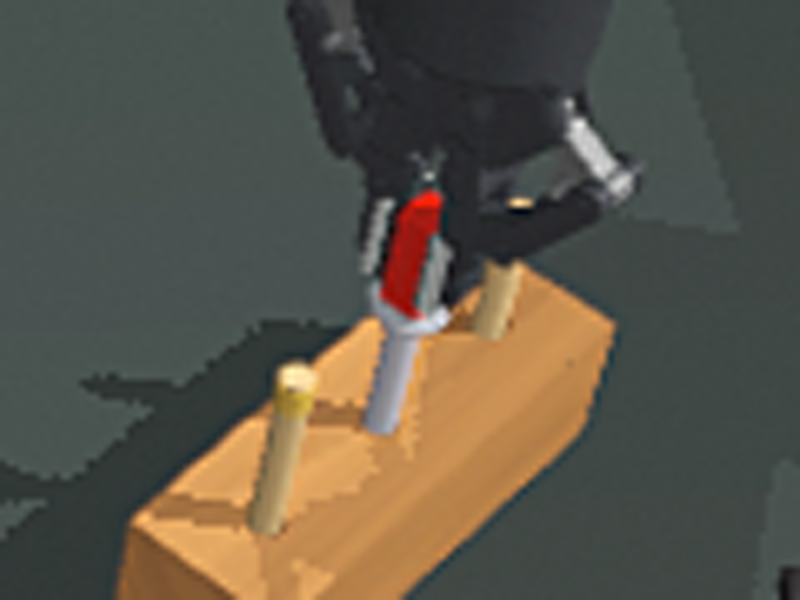

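View pics/wrist2.png

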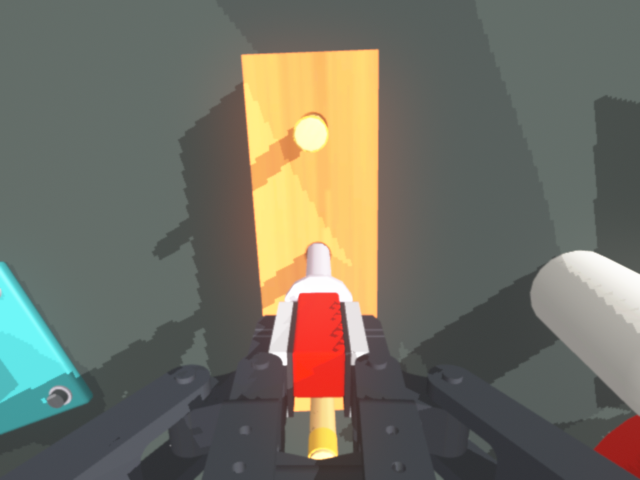

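Grip is firm: opening 15.2 mm, handle between the pads in both views. Now I lift.

Emit:
send_rows(series=[[[0,0,-8],0],[[0,0,-18],0],[[0,0,-30],0],[[0,0,-42],0],[[0,0,-54],0],[[0,0,-66],0],[[0,0,-82],0],[[0,0,-100],0]])

```text
time_s: 4.45
tool_pos: [504.4, 290.6, 244.3]
tool_rot: [-180.0, -0.1, 164.2]
wrist_force: [-0.6, -0.6, -1.3]
opening: 15.3
```

Emit:
send_rows(series=[[[0,0,-20],0],[[0,0,-40],0],[[0,0,-50],0],[[0,0,-50],0]])

```text
time_s: 4.85
tool_pos: [505.6, 291.0, 296.1]
tool_rot: [179.9, 0.2, 164.2]
wrist_force: [-0.7, -0.9, -0.9]
opening: 15.0
```

```bash
python3 - <<'E'
from workcell import monitor,capture,order,r
from h import *
s=monitor.sense(); print(s["time_s"],s["tool_pos"],s["tool_rot"],s["wrist_force"],s["wrist_torque"],s["opening"])
o=[]
for n in["scene","side"]:
    c=capture(n); pickle.dump(c,open(f"{n}3.pkl","wb"))
    u,v=proj(c,(504,291,215)).astype(int);print(u,v);o.append(cv2.resize(c["color"][v-40:v+40,u-26:u+27],(400,600),interpolation=cv2.INTER_CUBIC))
cv2.imwrite("pics/lift.png",np.hstack(o))
c=capture("wrist"); cv2.imwrite("pics/wrist3.png",c["color"]); pickle.dump(c,open("wrist3.pkl","wb"))
E
```

```text
4.85 [505.59055736 291.02271007 296.06200689] [179.85739327   0.19355531 164.20037729] [-0.66145208 -0.93842264 -0.91007558] [0.01585452 0.01172798 0.00368568] 15.021814851722171
456 257
235 156
```

View pics/lift.png

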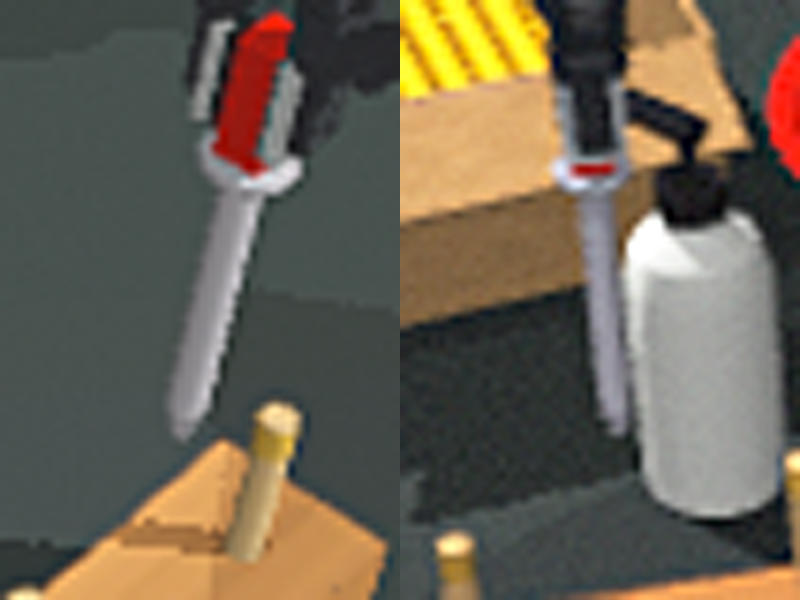

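View pics/wrist3.png

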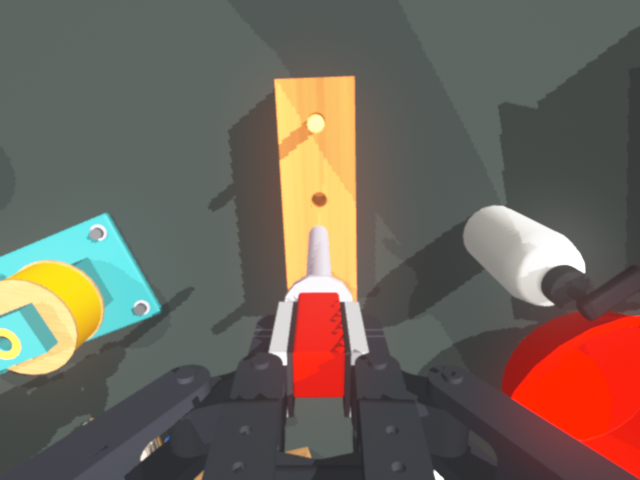

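```bash
python3 - <<'E'
from h import *
S=pickle.load(open("scene3.pkl","rb"));D=pickle.load(open("side3.pkl","rb"));W=pickle.load(open("wrist3.pkl","rb"))
s=lambda x,y:(430+x*53/400-.43,217+y*80/600-.43)
d=lambda x,y:(209+x*53/400-.43,116+y*80/600-.43)
tip,e=tri(S,s(180,436),D,d(220,434));print("tip",tip,e)
# shaft axis at mid points below the collar: pixel axis lines
for a,b in(((215,300),(205,300)),((240,190),(194,190))): print(onz(S,*s(*a),tip[2]),)
col,e=tri(S,s(250,170),D,d(192,175));print("collar",col,e)
v=tip-col;print(np.degrees(np.arctan2(v[:2],-v[2])),np.linalg.norm(v))
T=np.array([505.,290.9,296.5])
print("wrist tip px if vertical",[proj(W,T+[0,0,-z]) for z in(131,134,137)])
cv2.imwrite("pics/w3c.png",cv2.resize(W["color"][210:310,255:375],(720,600),interpolation=cv2.INTER_CUBIC))
E
```

```text
tip [503.25877717 291.6371749  158.8908911 ] [np.float64(1.7318785861763264), np.float64(1.7318785861762858)]
[440.67677305 279.24726995 158.8908911 ]
[389.20050258 267.00010028 158.8908911 ]
collar [504.29121962 292.25704416 269.42832118] [np.float64(1.4436735588724863), np.float64(1.443673558872635)]
[-0.53513887 -0.32129859] 110.54398953991026
wrist tip px if vertical [array([319.00632474, 235.03656055]), array([319.00640189, 233.7247615 ]), array([319.00647744, 232.4401826 ])]
```

View pics/w3c.png

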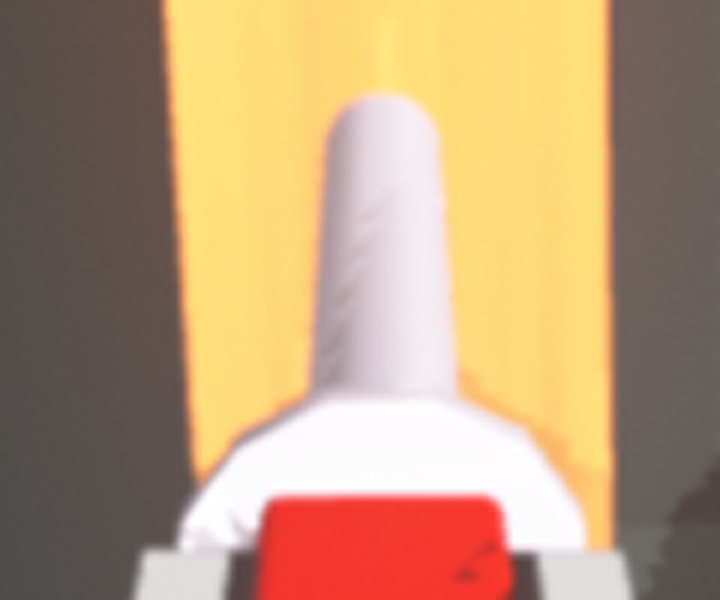

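The spindle hangs nearly upright, with about 0.6° of lean. Tip is at z≈159 and length checks out (110.5 against 110). I move it to over the waiting bay, staying 35 mm above the crossbar.

Emit:
send_rows(series=[[[-8,-20,0],0],[[-20,-50,0],0],[[-33,-80,0],0],[[-45,-110,0],0],[[-57,-140,0],0],[[-70,-170,0],0],[[-82,-200,0],0],[[-92,-225,0],0]])

```text
time_s: 5.8
tool_pos: [531.4, 47.6, 291.6]
tool_rot: [-180.0, -0.2, 164.2]
wrist_force: [1.1, 0.3, -0.7]
opening: 15.6
```

Emit:
send_rows(series=[[[-7,-17,0],0],[[-12,-28,0],0],[[-12,-28,0],0],[[-12,-28,0],0],[[-12,-28,0],0]])

```text
time_s: 6.3
tool_pos: [535.9, 19.9, 293.1]
tool_rot: [180.0, -0.0, 164.3]
wrist_force: [-0.4, 0.1, -1.4]
opening: 14.9
```

```bash
cat > look.py <<'E'
import sys
from workcell import monitor,capture,order,r
from h import *
k=sys.argv[1]; zc=float(sys.argv[2])
s=monitor.sense(); print(s["time_s"],s["tool_pos"],s["tool_rot"],s["wrist_force"],s["wrist_torque"],s["opening"])
o=[]
for n in["scene","side"]:
    c=capture(n); pickle.dump(c,open(f"{n}{k}.pkl","wb"))
    u,v=proj(c,(535,20,zc)).astype(int);print(n,"crop origin",u-26,v-40);o.append(cv2.resize(c["color"][v-40:v+40,u-26:u+27],(400,600),interpolation=cv2.INTER_CUBIC))
cv2.imwrite(f"pics/look{k}.png",np.hstack(o))
c=capture("wrist"); cv2.imwrite(f"pics/wrist{k}.png",c["color"]); pickle.dump(c,open(f"wrist{k}.pkl","wb"))
E
python3 look.py 4 185
```

```text
6.3 [535.85660708  19.87681611 293.06098595] [ 1.79980494e+02 -3.82078098e-02  1.64260639e+02] [-0.35277868  0.06499099 -1.36416058] [ 0.00363824 -0.01800848 -0.05971402] 14.929051456633376
scene crop origin 316 190
side crop origin 264 179
```

View pics/look4.png

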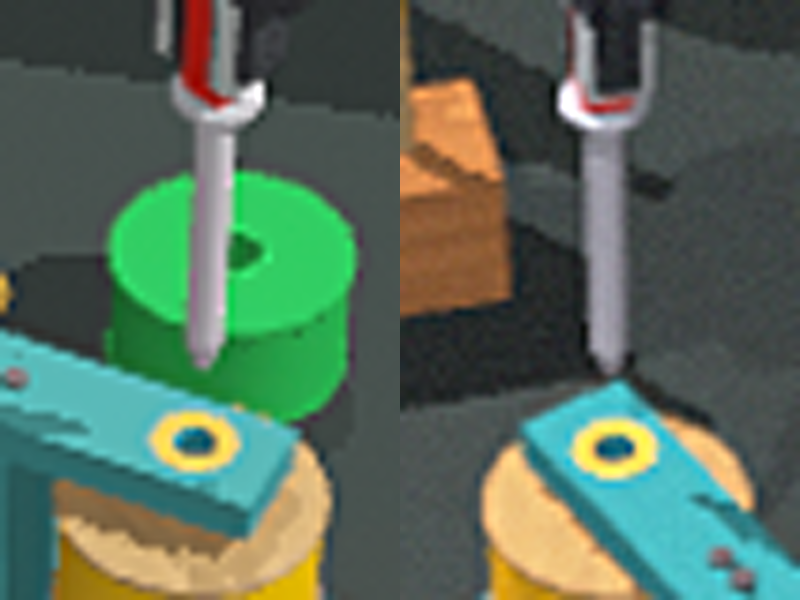

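View pics/wrist4.png

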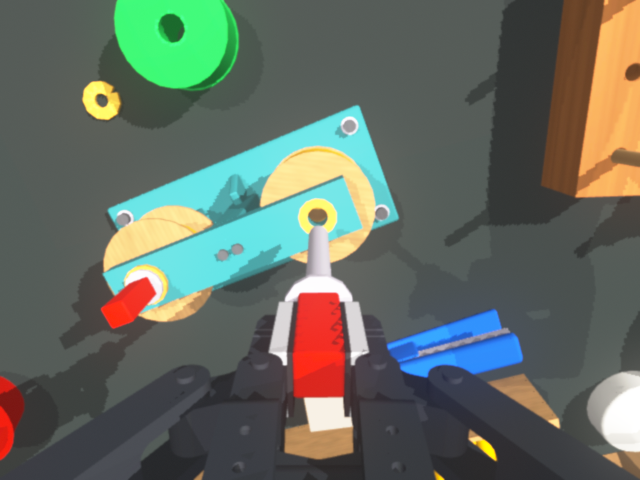

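```bash
cat > m4.py <<'E'
from h import *
S=pickle.load(open("scene4.pkl","rb"));D=pickle.load(open("side4.pkl","rb"));W=pickle.load(open("wrist4.pkl","rb"))
s=lambda x,y:(316+x*53/400-.43,190+y*80/600-.43)
d=lambda x,y:(264+x*53/400-.43,179+y*80/600-.43)
print("ring",tri(S,s(194.5,441.5),D,d(214.5,447.5)))
print("tip",tri(S,s(204,368),D,d(212,372)))
print("collar",tri(S,s(217,103),D,d(200,110)))
# ring by mask in each image (outer ellipse)
for n,c,g in(("S",S,s(194,441)),("D",D,d(215,447)),("W",W,(319,216))):
    x,y=int(g[0])-20,int(g[1])-20
    b=max(blobs(c,(20,110,110),(35,255,255),(x,y,40,36 if n=="W" else 32)),key=lambda b:b[0][4] if b[0][3]<30 else 0)
    cn,_=cv2.findContours(b[2].astype(np.uint8),cv2.RETR_EXTERNAL,cv2.CHAIN_APPROX_NONE)
    print(n,b[:2],cv2.fitEllipse(cn[0]) if n!="W" else cv2.fitEllipse(cv2.convexHull(cn[0])))
cv2.imwrite("pics/w4c.png",cv2.resize(W["color"][185:285,260:380],(720,600),interpolation=cv2.INTER_CUBIC))
E
python3 m4.py
```

```text
ring (array([534.95470185,  19.86271255, 124.66194843]), [np.float64(1.21026930863023), np.float64(1.210269308630181)])
tip (array([535.08051444,  21.23164971, 157.83867009]), [np.float64(1.6581157233556971), np.float64(1.6581157233559056)])
collar (array([534.63010359,  20.83125849, 267.29169386]), [np.float64(0.5232339664759333), np.float64(0.5232339664757472)])
S ([336, 245, 11, 8, 45], [341.51, 248.44]) ((341.36248779296875, 248.43699645996094), (6.892853260040283, 9.770166397094727), 88.97015380859375)
D ([287, 235, 11, 8, 41], [292.02, 238.24]) ((291.8721923828125, 238.26025390625), (6.544474124908447, 9.55137825012207), 88.04308319091797)
W ([299, 200, 37, 32, 579], [317.22, 213.63]) ((317.22833251953125, 216.55990600585938), (34.4798698425293, 36.31417465209961), 95.7624282836914)
```

View pics/w4c.png

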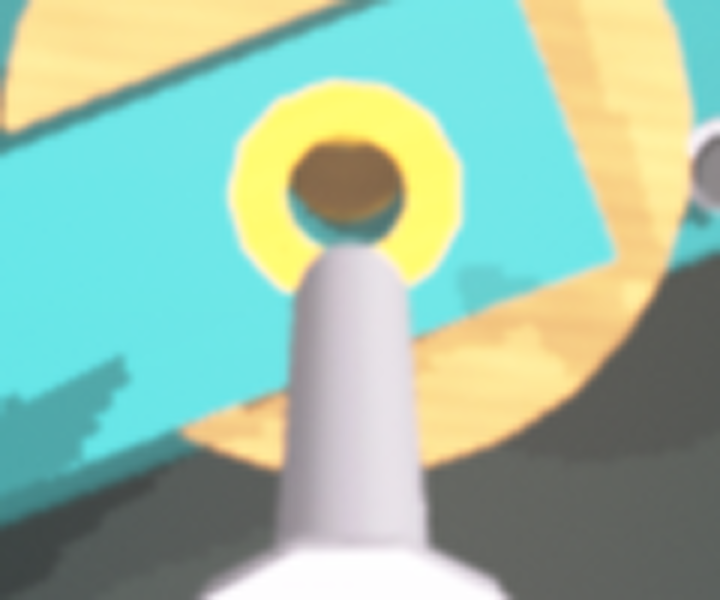

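```bash
python3 - <<'E'
from h import *
W=pickle.load(open("wrist4.pkl","rb"))
print(onz(W,317.4,216.7,124),proj(W,(535.6,19.9,124)), W["R"].round(3))
# hull at ends of shaft: collar underside far edge etc: predict silhouettes for vertical shaft on TCP axis, tip z=158
T=np.array([535.6,19.9,0])
f=W["R"][1]*[1,1,0]; f=-f/np.linalg.norm(f)  # image-up horizontal dir
for z,rr in((158,2.5),(170,6)): print(z,proj(W,T+f*rr+[0,0,z]))
E
```

```text
[534.62414958  19.57260347 124.        ] [318.19482387 217.83392283] [[ 0.271  0.963 -0.001]
 [ 0.919 -0.258  0.299]
 [ 0.287 -0.081 -0.954]]
158 [318.13559661 226.78663264]
170 [318.10944432 226.43075497]
```

All three views agree. The spindle axis is about 1 mm off in tool y and nearly on the bearing otherwise. I correct by 1 mm and descend in stages, watching the force.

Emit:
send_rows(series=[[[0,-1.1,8],0],[[0,-1.1,16],0],[[0,-1.1,24],0],[[0,-1.1,32],0],[[0,-1.1,38],0],[[0,-1.1,44],0],[[0,-1.1,50],0],[[0,-1.1,50],0]])

```text
time_s: 7.25
tool_pos: [535.3, 18.0, 242.2]
tool_rot: [180.0, -0.1, 164.2]
wrist_force: [-0.1, -0.3, -1.3]
opening: 15.6
```

```bash
python3 look.py 5 145
```

```text
7.25 [535.33295944  17.97634434 242.16040035] [ 1.79999387e+02 -9.44946981e-02  1.64192292e+02] [-0.13388901 -0.34003836 -1.32930363] [-0.02502134 -0.02744012  0.05870538] 15.613656244572203
scene crop origin 315 202
side crop origin 265 192
```

View pics/look5.png

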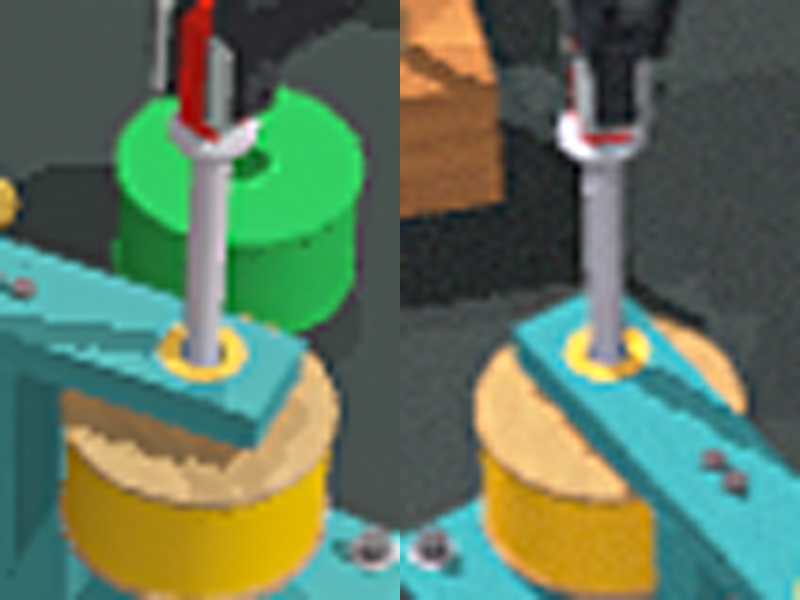

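View pics/wrist5.png

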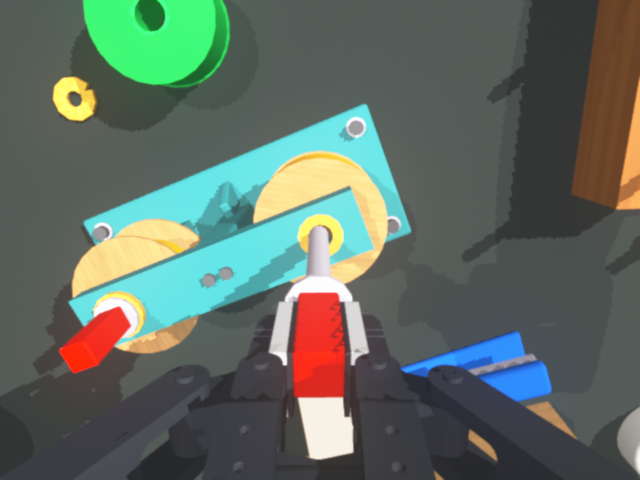

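```bash
python3 - <<'E'
from workcell import monitor
from h import *
W=pickle.load(open("wrist5.pkl","rb"))
cv2.imwrite("pics/w5c.png",cv2.resize(W["color"][205:265,284:356],(720,600),interpolation=cv2.INTER_CUBIC))
S=pickle.load(open("scene5.pkl","rb"));D=pickle.load(open("side5.pkl","rb"))
a=cv2.resize(S["color"][238:262,326:358],(400,300),interpolation=cv2.INTER_CUBIC);b=cv2.resize(D["color"][226:250,276:308],(400,300),interpolation=cv2.INTER_CUBIC)
cv2.imwrite("pics/sd5c.png",np.hstack([a,b]))
E
```

```text
(no output)
```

View pics/w5c.png

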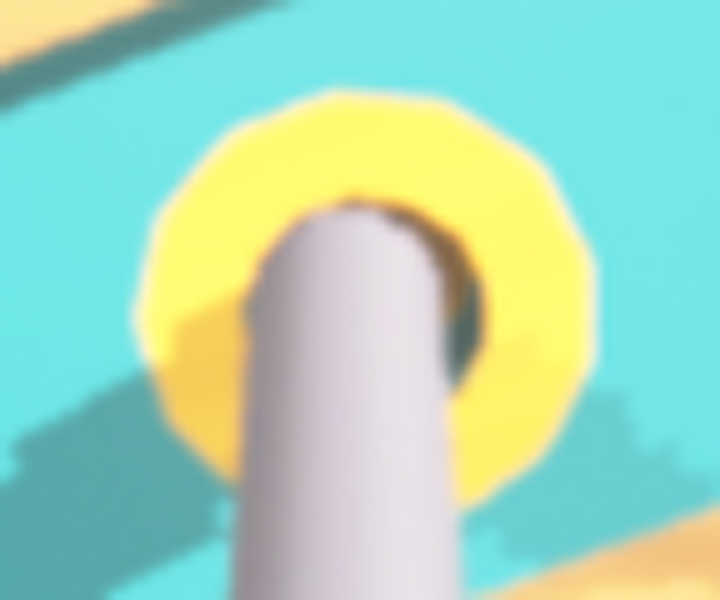

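View pics/sd5c.png

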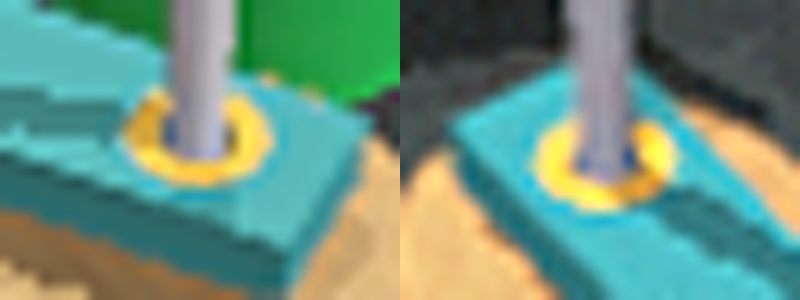

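The wrist crop shows the nose is in the bore but the shaft touches its left and upper wall. It is off by about 1.2 mm in tool y and 1 mm in tool x, so I centre it.

Emit:
send_rows(series=[[[-0.5,0.6,0],0],[[-1,1.1,0],0],[[-1,1.1,0],0],[[-1,1.1,0],0]])

```text
time_s: 7.8
tool_pos: [537.1, 18.7, 243.5]
tool_rot: [180.0, 0.0, 164.2]
wrist_force: [0.4, -0.5, -1.4]
opening: 15.1
```

```bash
python3 look.py 6 145; python3 - <<'E'
from h import *
W=pickle.load(open("wrist6.pkl","rb"))
cv2.imwrite("pics/w6c.png",cv2.resize(W["color"][205:265,284:356],(720,600),interpolation=cv2.INTER_CUBIC))
E
```

```text
7.8 [537.08322709  18.67736366 243.4589092 ] [1.79999773e+02 1.30077306e-02 1.64202080e+02] [ 0.3777008  -0.54166233 -1.35926796] [0.01459568 0.06911758 0.03474723] 15.078612543558254
scene crop origin 315 202
side crop origin 265 192
```

View pics/w6c.png

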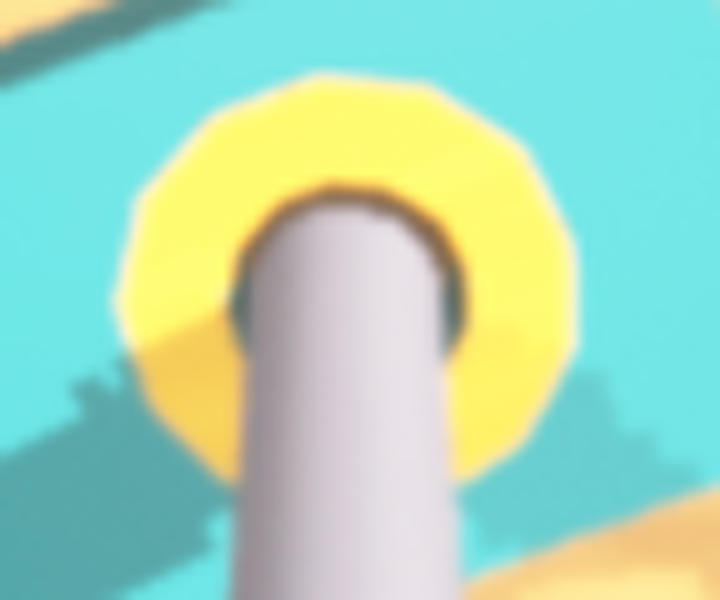

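The shaft is now centred in the bore with an even gap all round. I keep descending towards the bottom bearing.

Emit:
send_rows(series=[[[0,0,6],0],[[0,0,12],0],[[0,0,18],0],[[0,0,24],0],[[0,0,30],0],[[0,0,36],0],[[0,0,42],0],[[0,0,42],0]])

```text
time_s: 8.75
tool_pos: [536.3, 18.8, 200.0]
tool_rot: [-180.0, -0.1, 164.2]
wrist_force: [-0.1, 0.0, -1.3]
opening: 15.5
```

```bash
python3 look.py 7 130; python3 - <<'E'
from h import *
W=pickle.load(open("wrist7.pkl","rb"))
cv2.imwrite("pics/w7c.png",cv2.resize(W["color"][225:295,276:360],(720,600),interpolation=cv2.INTER_CUBIC))
E
```

```text
8.75 [536.33840712  18.75438536 200.01361873] [-1.7998269e+02 -1.2998149e-01  1.6419781e+02] [-0.09384911  0.04107229 -1.26947957] [ 0.04705538 -0.00907551  0.06708845] 15.474275315133562
scene crop origin 315 207
side crop origin 265 196
```

View pics/w7c.png

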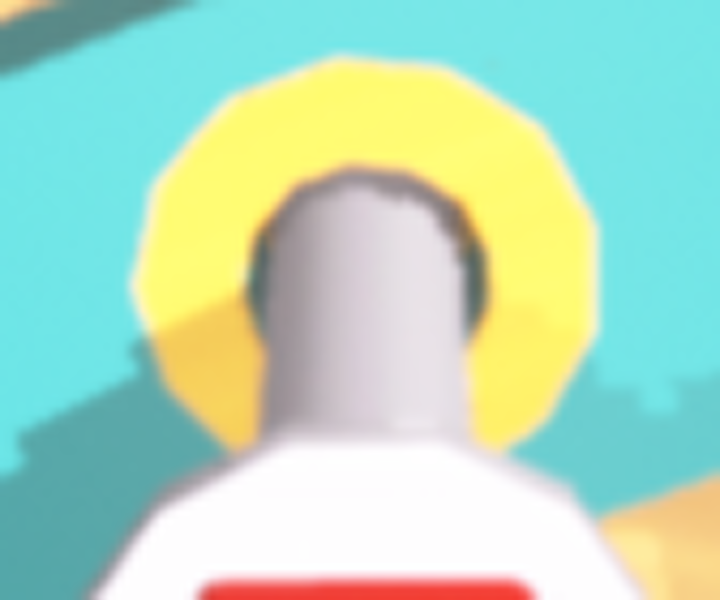

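View pics/look7.png

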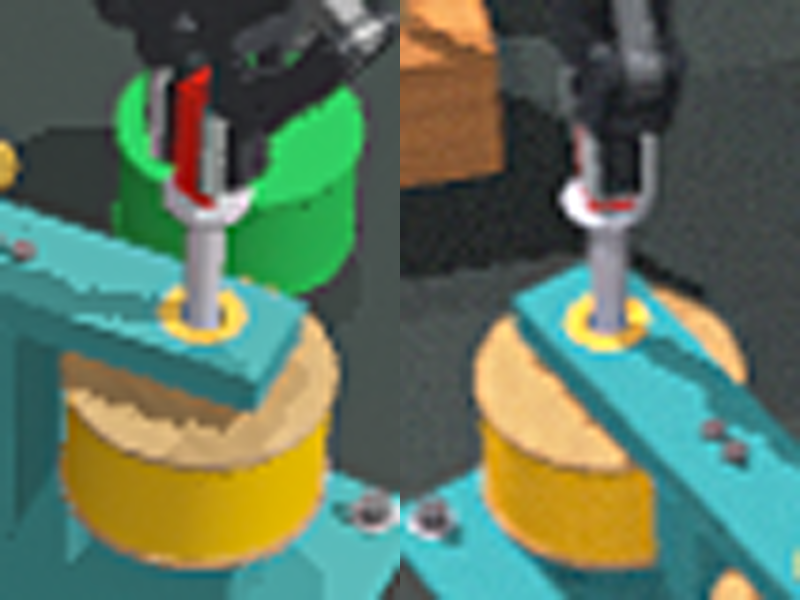

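No contact force and still centred. Now the last 36 mm into the bottom bearing.

Emit:
send_rows(series=[[[0,0,5],0],[[0,0,10],0],[[0,0,15],0],[[0,0,20],0],[[0,0,24],0],[[0,0,24],0]])

```text
time_s: 9.5
tool_pos: [536.5, 18.7, 176.3]
tool_rot: [-180.0, -0.1, 164.2]
wrist_force: [0.1, 0.5, -1.2]
opening: 15.1
```

Emit:
send_rows(series=[[[0,0,4],0],[[0,0,8],0],[[0,0,12],0],[[0,0,12],0],[[0,0,12],0],[[0,0,12],0]])

```text
time_s: 10.1
tool_pos: [537.0, 18.7, 165.4]
tool_rot: [180.0, 0.0, 164.2]
wrist_force: [-0.3, 0.3, -1.1]
opening: 14.9
```

```bash
python3 look.py 8 120; python3 - <<'E'
from h import *
W=pickle.load(open("wrist8.pkl","rb"))
cv2.imwrite("pics/w8c.png",cv2.resize(W["color"][235:335,260:380],(720,600),interpolation=cv2.INTER_CUBIC))
E
```

```text
10.1 [537.04375003  18.65010827 165.40384906] [1.79999199e+02 1.79900946e-03 1.64196584e+02] [-0.3141931   0.2962163  -1.14940638] [0.0616403  0.07498782 0.02651315] 14.914482483734638
scene crop origin 314 210
side crop origin 265 199
```

View pics/w8c.png

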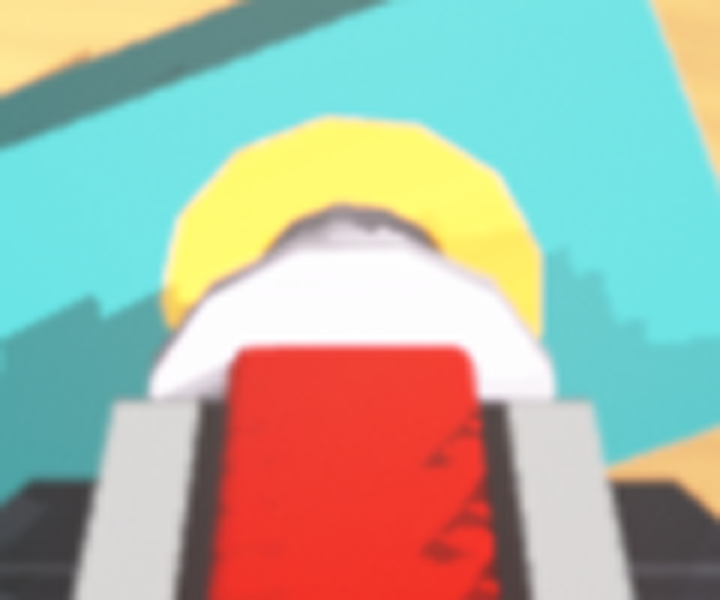

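View pics/look8.png

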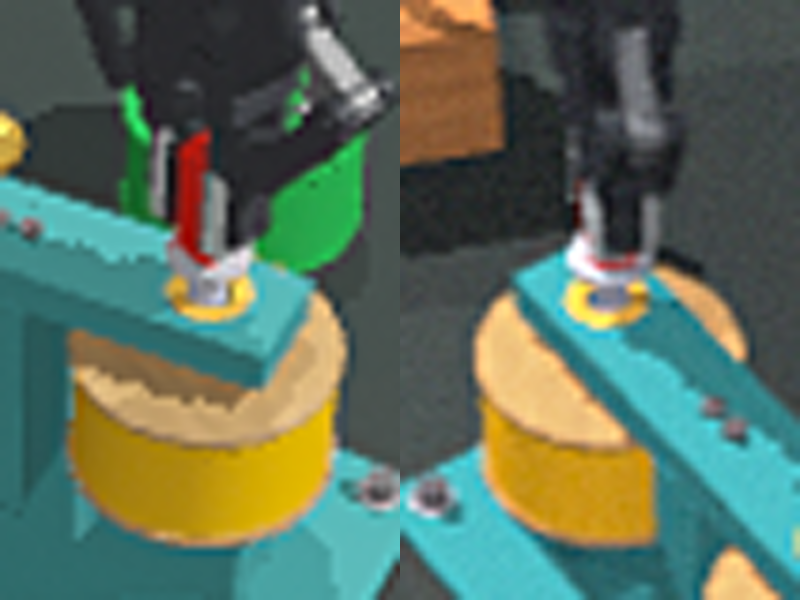

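```bash
python3 - <<'E'
from h import *
S=pickle.load(open("scene8.pkl","rb"));D=pickle.load(open("side8.pkl","rb"))
s=lambda x,y:(314+x*53/400-.43,210+y*80/600-.43)
d=lambda x,y:(265+x*53/400-.43,199+y*80/600-.43)
print("collar mid",tri(S,s(209,260),D,d(210,259)),"ring",tri(S,s(211,292),D,d(207,298)))
# earlier: running reel handle now vs start
S0=pickle.load(open("scene0.pkl","rb"));D0=pickle.load(open("side0.pkl","rb"))
for a,b,roi in((S0,S,(280,210,20,30)),(D0,D,(315,250,20,25))):
    print([x[1] for c in(a,b) for x in blobs(c,(0,150,90),(8,255,255),roi)])
    print(np.abs(a["color"].astype(int)-b["color"]).mean())
E
```

```text
collar mid (array([536.99414629,  20.31064829, 140.78266069]), [np.float64(0.9173224807094781), np.float64(0.9173224807095834)]) ring (array([534.86749442,  20.11647109, 124.38276369]), [np.float64(1.4301624705731908), np.float64(1.4301624705732687)])
[[290.34, 221.27], [290.35, 221.5]]
7.9384971788194445
[[324.4, 262.22], [324.37, 262.29]]
15.424233940972222
```

Collar underside is about 14.5 mm above the crossbar, contact force is negligible and the running spindle's handle has not moved. I hand it in.

```bash
python3 - <<'E'
from workcell import monitor,order
s=monitor.sense();print(s["time_s"],s["tool_pos"],s["wrist_force"],s["opening"])
print(order.close_job())
E
```

```text
10.25 [537.03904505  18.69408867 165.4682235 ] [ 1.06140134  0.01289193 -0.93236306] 14.899998291313077
the job is handed in; nothing more can be done
None
```

I took the red-handled spindle out of the block's middle hole and threaded it through the top bearing and the fresh reel into the bottom bearing. I handed the job in at 10.3 s with the gripper still holding the handle. No verdict is reported.

- **Collar height:** the last two-view measurement puts its underside about 14.5 mm above the crossbar. By the shaft length that makes the tip about 21 mm deep in the bottom bearing; the tip itself cannot be seen there.
- **Fit:** wrist force was about 1 N and I saw no sign of binding. The fit needed one mid-way correction of about 1.5 mm, because the nose was touching the top bore's wall. The wrist view then showed an even gap.
- **Lean:** it measured about 0.6° after the lift. I did not measure it again at the end.
- **Other objects:** the running spindle's handle stayed within 0.3 px of its starting place, and the fresh reel looked flat and in place. I did not measure the other bystanders again, but the arm passed well clear of them.
- **Disagreement:** the final two-view collar centre came out about 2 mm off the bearing axis in x, while the wrist view shows it centred. I put this down to pixel reading at that scale; it is within the 6 mm limit either way.

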